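# Put the swapped tool holders back in their own rack pockets

## Task

The four machine-tool holders in the bench rack have been put back into each other's pockets. Swap them round until each stands fully seated in the pocket that matches the colour of its own ring; the empty tightening fixture beside the rack is free for parking one meanwhile, and must be empty again at the end. Keep the holders upright, never laid down, and leave the spray can behind the rack where it stands.

Things in the scene. Friction and masses are not known exactly. Their poses are not given: they have to be found in the camera images.
- red_tool (a point): tool holder, red ring on its flange, red disc in its dark nut, grey flat end mill; 144 mm tall, 0.4 kg. Point on its axis half-way up, z up to the cutter. From it: cutter tip 72 mm up; nut, round, 34 mm across, 24 to 44 mm up (grip it at 34 up, from above); flange 46 mm across, its flat underside 6 mm down; below that a taper, 32 to 17 mm across, and a 12 mm stud ending 72 mm down
- yellow_tool (a point): tool holder, yellow ring on its flange, yellow disc in its dark nut, thin brass-coloured drill; 144 mm tall, 0.4 kg. Point on its axis half-way up, z up to the cutter. From it: cutter tip 72 mm up; nut, round, 34 mm across, 24 to 44 mm up (grip it at 34 up, from above); flange 46 mm across, its flat underside 6 mm down; below that a taper, 32 to 17 mm across, and a 12 mm stud ending 72 mm down
- blue_tool (a point): tool holder, blue ring on its flange, blue disc in its dark nut, pointed chamfer cutter; 144 mm tall, 0.4 kg. Point on its axis half-way up, z up to the cutter. From it: cutter tip 72 mm up; nut, round, 34 mm across, 24 to 44 mm up (grip it at 34 up, from above); flange 46 mm across, its flat underside 6 mm down; below that a taper, 32 to 17 mm across, and a 12 mm stud ending 72 mm down
- white_tool (a point): tool holder, white ring on its flange, white disc in its dark nut, copper-coloured ball-nose cutter; 144 mm tall, 0.4 kg. Point on its axis half-way up, z up to the cutter. From it: cutter tip 72 mm up; nut, round, 34 mm across, 24 to 44 mm up (grip it at 34 up, from above); flange 46 mm across, its flat underside 6 mm down; below that a taper, 32 to 17 mm across, and a 12 mm stud ending 72 mm down
- red_mouth (a point): fixed red plastic pocket, rim 66 mm across, one of four in a row 82 mm apart in a grey steel rack (376 x 100 mm). Point: centre of its mouth, level with the rim's top, 77 mm above the bench; y along the row, z up. Mouth 35 mm across, narrowing like the taper, 1.5 mm wider all round. A seated holder's flange rests flat on the rim, its half-way point 6 mm above this point
- yellow_mouth (a point): fixed yellow plastic pocket, rim 66 mm across, one of four in a row 82 mm apart in a grey steel rack (376 x 100 mm). Point: centre of its mouth, level with the rim's top, 77 mm above the bench; y along the row, z up. Mouth 35 mm across, narrowing like the taper, 1.5 mm wider all round. A seated holder's flange rests flat on the rim, its half-way point 6 mm above this point
- blue_mouth (a point): fixed blue plastic pocket, rim 66 mm across, one of four in a row 82 mm apart in a grey steel rack (376 x 100 mm). Point: centre of its mouth, level with the rim's top, 77 mm above the bench; y along the row, z up. Mouth 35 mm across, narrowing like the taper, 1.5 mm wider all round. A seated holder's flange rests flat on the rim, its half-way point 6 mm above this point
- white_mouth (a point): fixed white plastic pocket, rim 66 mm across, one of four in a row 82 mm apart in a grey steel rack (376 x 100 mm). Point: centre of its mouth, level with the rim's top, 77 mm above the bench; y along the row, z up. Mouth 35 mm across, narrowing like the taper, 1.5 mm wider all round. A seated holder's flange rests flat on the rim, its half-way point 6 mm above this point
- fixture_mouth (a point): tightening fixture, fixed: grey round pedestal on a 110 mm square base, small lever at its side, empty steel taper socket on top, rim 68 mm across. Point: centre of the socket's mouth, level with the rim's top, 77 mm above the bench, z up. Same inside as the pockets: any holder sits in it the same way
- spray_can: bystander: spray can, orange and white with a red cap, 53 mm across, 171 mm tall, standing on the green mat just behind the work (another stands far back on the bench); origin at the centre of its underside
Not all that is in view belongs to the job. What is shaped like the part that bears red_tool but purple is not meant.

How it is judged:
At the end, for the whole second after the job is handed in: each of the four holders is released and at rest in the pocket of its own colour: within 8 mm of the pocket's axis, flange down on the rim to within 4 mm, upright within 5 degrees (so the fixture is empty) (horizontal distance between red_tool and red_mouth below 0.008 m and z of red_tool in the frame of red_mouth between 0.002 and 0.01 m and angle between each of red_tool, yellow_tool, blue_tool, white_tool's own z axis and vertical below 0.09 rad and horizontal distance between yellow_tool and yellow_mouth below 0.008 m and z of yellow_tool in the frame of yellow_mouth between 0.002 and 0.01 m and horizontal distance between blue_tool and blue_mouth below 0.008 m and z of blue_tool in the frame of blue_mouth between 0.002 and 0.01 m and horizontal distance between white_tool and white_mouth below 0.008 m and z of white_tool in the frame of white_mouth between 0.002 and 0.01 m); the robot touches nothing.
It fails at once if the red holder is tipped over or laid down (more than 40 degrees) (angle between red_tool's own z axis and vertical above 0.7 rad).
It fails at once if the yellow holder is tipped over or laid down (more than 40 degrees) (angle between yellow_tool's own z axis and vertical above 0.7 rad).
It fails at once if the blue holder is tipped over or laid down (more than 40 degrees) (angle between blue_tool's own z axis and vertical above 0.7 rad).
It fails at once if the white holder is tipped over or laid down (more than 40 degrees) (angle between white_tool's own z axis and vertical above 0.7 rad).
It fails at once if the spray can is shoved more than 25 mm or knocked over (distance of spray_can from where it was at the start of the episode above 0.025 m or angle between spray_can's own z axis and vertical above 0.4 rad).
It also fails if it takes over 134 s, if anything falls off the work surface, if the arm or the gripper's body presses on something with over 40 N, if the wrist force passes 120 N, or if a joint passes its speed limit or range.

## Robot

A 6-joint arm with a two-finger parallel gripper is mounted at the origin on a cart in front of the work surface, level with it; the furniture and walls round the work are solid. World frame = base frame: x ahead of the robot, y to its left, z up, the work surface at z = 0. Lengths are in m, angles in rad, forces in N, time in s.
With the tool pointing down it reaches from about 0.3 to 0.875 m from the base axis. Payload 6.4 kg.
Tool frame: the origin (TCP) lies on the mounting face of the last link; the fingertips stand 173 mm ahead of it and the grasp point (between the pads) lies 155 mm ahead of it (ctrl.tip_reach is the distance from the TCP to the fingertips, in m); z points along the fingers, y is the line along which they close (so a half turn about z gives the same grasp; the last joint's range is limited). The gripper opens to 85 mm and grips with 20 to 120 N. Pads are 22 mm wide; open, the fingers measure 114 mm over their backs; the gripper's body (76 mm by 85 mm) begins 54 mm behind the grasp point. The pads swing forward as they close: fully open they stand 13 mm farther back than shut.
Start: joints at [-1.311, 0.181, 1.607, -0, 1.354, -0.206], TCP at [0.258, -0.514, 0.405] pointing down, gripper open.
Joint ranges: [-2.99, 2.99], [-0.89, 2.07], [0.3, 2.58], [-1.14, 4.28], [0, 2.63], [-3.12, 3.12]. Speed limits (rad/s): [2.57, 2.57, 3.01, 3.14, 3.14, 3.14].

## Interface

Orientations are given as a unit quaternion [w, x, y, z].
In Python, from bench import ctrl gives the robot as it stands.
- The arm moves only by the shell command python3 -m pendant 'ROWS'. ROWS is JSON, a list that holds one entry, the list of rows, each a list of 7 numbers: the opening, from 0 (shut) to 1 (fully open), then the shift along the tool's x, y, z in mm, then the turn, a rotation vector about the tool's x, y, z in rad. A call has 1 to 5 rows; each row is the pose to reach, as a shift and turn from the pose commanded when the call began, along the tool's axes at that moment; what a row does not reach only later rows make up. A row lasts 1/12 s, in which the tool goes at most 41.7 mm and 7.16 degrees, less where a joint would pass 70% of its speed; a pose out of reach is approached as far as the arm can. A call with a gripper value outside its range is refused whole. The fingers move at their own pace and stop on an object; the grip force is fixed at half the most. Time passes only in rows, so rows that repeat a pose let the fingers close. It gives the time, the measured TCP pose, the force, the opening and the grip force at its end, in the units of the state.
- ctrl.get_obs(): the state, without advancing time (a new reading comes with each control period).
- ctrl.camera(name): name is "scene" or "side" or "wrist"; returns the picture (384x512x3 uint8, red, green, blue); there is no depth.
- ctrl.camera_params(name): a dict with "mtx" (3x3 intrinsics, pixels), "world_from_camera" (4x4, takes a point from camera to world coordinates); the wrist camera has in their place "tool_from_camera" (4x4, takes a point from camera to tool coordinates, whose origin is the TCP and whose axes are the flange's). Camera axes: x right, y down, z forward; pixel columns grow to the right and rows downward; lengths in m; the calibration is good to about 2 mm. A picture is of the moment at which its call begins: read the wrist's pose just before it. camera_params takes no time and is no camera call.
- ctrl.hand_in(): hands the job in; it is judged then, once.
Trained networks look in the newest picture that a camera, given by its name, has taken for a name from the list of things; names that differ only in an ending like _2 or _b are one class to them, and where a whole thing is asked for, a point or a joint stands for the part that bears it (a point fixed in the world has none). Each returns a list of dicts, best first, with "confidence" (0 to 1); they miss things now and then, are a little off and sometimes report something else, mostly with a low value. They report only what shows in the picture. A call takes as long as a camera call. They do not tell look-alikes from the thing itself.
- ctrl.boxes_of(camera, name): "point" ([column, row] as shares, 0 to 1, of the picture: columns of its width, rows of its height, amid what is visible of it).
The state is a dict: "time_s": time; "q": joint angles; "dq": joint speeds; "joint_efforts": joint torques, N m; "eef_pos": TCP position; "eef_rot": TCP orientation; "wrist_force": force on the tool from outside, world axes, zero at the start; "torque": the same for the moment, N m; "opening": opening from 0.0 (shut) to 1.0 (fully open); "grasp_force": force on a finger pad.
Only numpy, scipy, OpenCV 4.12 (cv2) and the standard library are available. Lean on these libraries where they do the work, as an engineer would, in place of code of your own. Each camera call takes 0.05 s, during which the arm holds its last target. There are 200 camera calls.

## Working session

There is one attempt and no reset: what is moved stays moved. The work goes in short steps, Python scripts to look and compute and a shell command to move; the robot and the scene stay as the last step left them, time stands still between calls to the robot, and variables do not carry over. Pictures are saved under pics/ and viewed, at most 14 in all, crops included, and the job is handed in when it is done.

```bash
mkdir -p pics; ls
python3 - <<'E'
from bench import ctrl
import cv2,numpy as np
o=ctrl.get_obs();print(o['time_s'],o['eef_pos'],o['eef_rot'],o['opening'])
for c in ['scene','side']:
    im=ctrl.camera(c);cv2.imwrite(f'pics/{c}0.png',im[:,:,::-1])
    p=ctrl.camera_params(c);K=np.array(p['mtx']);print(c,K.tolist(),np.round(p['world_from_camera'],4).tolist())
    for n in ['red_tool','yellow_tool','blue_tool','white_tool','red_mouth','yellow_mouth','blue_mouth','white_mouth','fixture_mouth','spray_can']:
        print(n,[(round(d['point'][0]*512),round(d['point'][1]*384),round(d['confidence'],2)) for d in ctrl.boxes_of(c,n)[:3]])
print(np.round(ctrl.camera_params('wrist')['tool_from_camera'],4).tolist(),ctrl.camera_params('wrist')['mtx'])
print(ctrl.get_obs()['time_s'])
E
```

```text
pics
0.0 [ 0.25820498 -0.51348713  0.40378582] [-8.67815552e-04  9.72998994e-01  2.30807719e-01 -3.60290633e-05] 0.9996818360840212
scene [[362.22059162058935, 0.0, 259.4796169708426], [0.0, 362.22059162058935, 192.2000494746563], [0.0, 0.0, 1.0]] [[0.8828, -0.3128, 0.3505, 0.2842], [-0.4697, -0.5754, 0.6695, -0.5407], [-0.0078, -0.7557, -0.6549, 0.6877], [0.0, 0.0, 0.0, 1.0]]
red_tool [(287, 239, 0.88), (236, 254, 0.61), (327, 222, 0.56)]
yellow_tool [(334, 299, 0.84)]
blue_tool [(305, 269, 0.92), (268, 222, 0.57)]
white_tool [(270, 219, 0.85)]
red_mouth [(272, 230, 0.54)]
yellow_mouth [(309, 286, 0.64)]
blue_mouth [(324, 317, 0.55)]
white_mouth [(283, 255, 0.54)]
fixture_mouth [(208, 174, 0.86)]
spray_can [(308, 159, 0.8)]
side [[427.14104143740866, 0.0, 253.55407617652577], [0.0, 427.14104143740866, 191.38071512863198], [0.0, 0.0, 1.0]] [[0.9722, -0.1153, 0.2036, 0.4013], [-0.2339, -0.4563, 0.8586, -0.8316], [-0.0061, -0.8823, -0.4706, 0.5572], [0.0, 0.0, 0.0, 1.0]]
red_tool [(308, 213, 0.85), (197, 228, 0.75), (255, 213, 0.62)]
yellow_tool [(274, 268, 0.56)]
blue_tool [(265, 237, 0.6)]
white_tool [(254, 212, 0.23)]
red_mouth [(240, 209, 0.41), (274, 267, 0.38)]
yellow_mouth [(251, 257, 0.63)]
blue_mouth [(274, 288, 0.6)]
white_mouth []
fixture_mouth [(209, 173, 0.8)]
spray_can [(311, 166, 0.98)]
[[-0.0, -0.9656, -0.26, 0.066], [1.0, -0.0002, 0.0005, -0.0011], [-0.0005, -0.26, 0.9656, 0.0317], [0.0, 0.0, 0.0, 1.0]] [[308.81909505   0.         255.63427903]
 [  0.         308.81909505 203.42745106]
 [  0.           0.           1.        ]]
1.1
```

View pics/scene0.png

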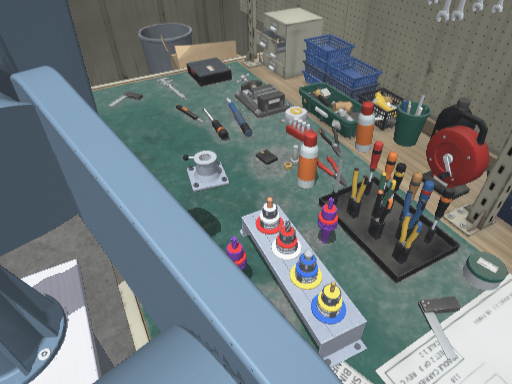

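View pics/side0.png

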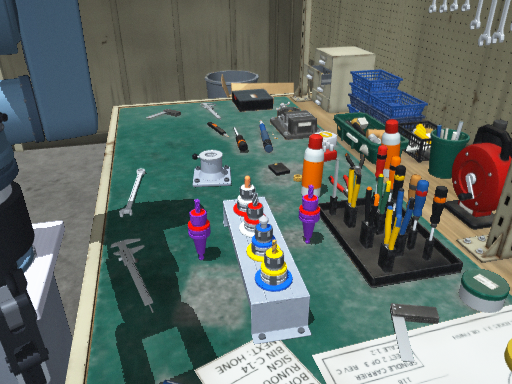

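The rack from far to near: red pocket holds white (271,217), white pocket holds red (287,239), yellow pocket holds blue (306,268), and blue pocket holds yellow (329,300), so it is two swaps. The things that could be taken for the holders are the purple stand-ins at (236,254) and (328,217). The fixture is at (207,165), the near spray can at (308,160), and a second can at (366,125).

```bash
cat > h.py <<'E'
from bench import ctrl
import numpy as np,cv2
from scipy.spatial.transform import Rotation as R
def cam(c):
    p=ctrl.camera_params(c);K=np.array(p['mtx'])
    if c=='wrist':
        o=ctrl.get_obs();T=np.eye(4);q=o['eef_rot'];T[:3,:3]=R.from_quat([q[1],q[2],q[3],q[0]]).as_matrix();T[:3,3]=o['eef_pos'];W=T@np.array(p['tool_from_camera'])
    else: W=np.array(p['world_from_camera'])
    return K,W
def onplane(KW,uv,z):
    K,W=KW;d=W[:3,:3]@np.linalg.inv(K)@np.array([uv[0],uv[1],1.]);o=W[:3,3]
    return o+d*(z-o[2])/d[2]
def proj(KW,P):
    K,W=KW;c=np.linalg.inv(W)@np.append(P,1.);u=K@c[:3];return u[:2]/u[2]
def tool(P,off=0.155):
    "shift (mm, tool axes) bringing grasp point to P"
    o=ctrl.get_obs();q=o['eef_rot'];M=R.from_quat([q[1],q[2],q[3],q[0]]).as_matrix()
    return np.round(1000*(M.T@(np.array(P)-o['eef_pos'])-[0,0,off*1]) if off else 0,1)
E
python3 - <<'E'
from h import *
S=cam('scene');D=cam('side')
for n,a,b in [('white',(270,219),(247,201)),('red',(287,239),(255,218)),('blue',(305,269),(263,240)),('yel',(331,300),(274,268))]:
    print(n,onplane(S,a,.095).round(3),onplane(D,b,.095).round(3))
print('fix',onplane(S,(206,155),.077).round(3),onplane(D,(210,154),.077).round(3))
print('can',onplane(S,(307,185),0).round(3),onplane(D,(313,192),0).round(3))
for a,b in [((236,266),(200,258)),((326,237),(308,241))]: print('purple',onplane(S,a,0).round(3),onplane(D,b,0).round(3))
E
```

```text
white [ 0.578 -0.029  0.095] [ 0.577 -0.029  0.095]
red [ 0.581 -0.1    0.095] [ 0.577 -0.102  0.095]
blue [ 0.571 -0.186  0.095] [ 0.573 -0.183  0.095]
yel [ 0.575 -0.268  0.095] [ 0.57  -0.269  0.095]
fix [0.552 0.305 0.077] [0.541 0.296 0.077]
can [0.791 0.124 0.   ] [0.801 0.141 0.   ]
purple [ 0.479 -0.045 -0.   ] [ 0.46  -0.082  0.   ]
purple [ 0.719 -0.071  0.   ] [ 0.706 -0.078  0.   ]
```

```bash
python3 -m pendant '[[[1,180,-80,-46,0,0,-0.55],[1,180,-80,-46,0,0,-0.55],[1,180,-80,-46,0,0,-0.55],[1,180,-80,-46,0,0,-0.55],[1,180,-80,-46,0,0,-0.55]]]'; python3 -c "
from h import *
o=ctrl.get_obs();print(o['eef_pos'],o['eef_rot'],o['wrist_force']);print(tool([.575,-.125,.45],1e-9))"
```

```text
time_s: 1.52
eef_pos: [0.3842, -0.3595, 0.4515]
eef_rot: [0.0, 0.872, 0.489, 0.0]
wrist_force: [-0.0, -0.3, 0.1]
opening: 0.998
grasp_force: 0.0
[ 0.3842464  -0.35947057  0.45152159] [3.05798389e-04 8.72167822e-01 4.89206632e-01 2.62760236e-04] [-0.01542206 -0.33727064  0.06165256]
[299.5  40.5   1.6]
```

```bash
python3 -m pendant '[[[1,150,20,0,0,0,-0.5486],[1,150,20,0,0,0,-0.5486],[1,150,20,0,0,0,-0.5486],[1,150,20,0,0,0,-0.5486],[1,150,20,0,0,0,-0.5486]]]' >/dev/null; python3 -m pendant '[[[1,117,95,2,0,0,0],[1,117,95,2,0,0,0],[1,117,95,2,0,0,0],[1,117,95,2,0,0,0],[1,117,95,2,0,0,0]]]'
python3 - <<'E'
from h import *
W=cam('wrist');im=ctrl.camera('wrist');cv2.imwrite('pics/w1.png',im[:,:,::-1])
print(ctrl.get_obs()['q'])
for n in ['red_tool','yellow_tool','blue_tool','white_tool']: 
  for d in ctrl.boxes_of('wrist',n)[:1]:
    uv=(d['point'][0]*512,d['point'][1]*384);print(n,np.round(uv),round(d['confidence'],2),onplane(W,uv,.1).round(4))
E
```

```text
time_s: 2.35
eef_pos: [0.5771, -0.1241, 0.4485]
eef_rot: [-0.0, 0.708, 0.707, 0.001]
wrist_force: [-0.5, 0.8, 0.1]
opening: 0.998
grasp_force: 0.0
[-4.16335793e-01  1.79988537e-01  1.51918922e+00  2.34999275e-04
  1.44283094e+00 -4.14054674e-01]
red_tool [374. 142.] 0.98 [ 0.6965 -0.0784  0.1   ]
yellow_tool [250. 309.] 0.87 [ 0.57   -0.2696  0.1   ]
blue_tool [250. 241.] 0.71 [ 0.5713 -0.1853  0.1   ]
white_tool [258.  83.] 0.82 [ 0.5795 -0.0221  0.1   ]
```

View pics/w1.png

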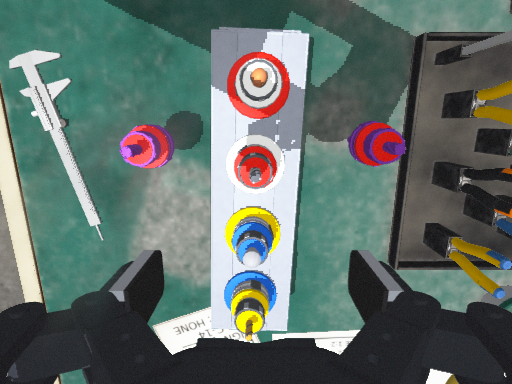

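Close wrist view: rims red (258,85), white (255,163), yellow (252,230), blue (250,290), each holding the wrong holder. Purple look-alikes are at (148,146) and (375,144), off the rack. Next I fit the rim circles on the z=0.077 plane.

```bash
cat >> h.py <<'E'
HS={'red':[(0,8),(172,180)],'yellow':[(20,35)],'blue':[(100,125)]}
def mask(im,col):
    h=cv2.cvtColor(im,cv2.COLOR_RGB2HSV);H,S_,V=h[...,0],h[...,1],h[...,2]
    if col=='white': return ((S_<25)&(V>215)).astype('uint8')
    m=np.zeros(H.shape,bool)
    for a,b in HS[col]: m|=(H>=a)&(H<=b)
    return (m&(S_>130)&(V>70)).astype('uint8')
def rim(W,im,col,guess,z=.077,rad=.045):
    v,u=np.nonzero(mask(im,col))
    P=np.array([onplane(W,(a,b),z)[:2] for a,b in zip(u,v)])
    P=P[np.hypot(*(P-guess).T)<rad]
    if len(P)<20: return None
    return cv2.minEnclosingCircle((P*1000).astype('float32'))
E
python3 - <<'E'
from h import *
W=cam('wrist');im=cv2.imread('pics/w1.png')[:,:,::-1].copy()
for n,g in [('red',(.577,-.023)),('white',(.576,-.105)),('yellow',(.574,-.187)),('blue',(.572,-.269))]: print(n,rim(W,im,n,g))
E
```

```text
red ((577.457763671875, -27.963275909423828), 32.4754638671875)
white ((576.0341186523438, -104.92524719238281), 44.95909881591797)
yellow ((570.0542602539062, -190.21331787109375), 32.56843185424805)
blue ((565.756591796875, -271.2190246582031), 32.87567138671875)
```

```bash
python3 -m pendant '[[[1,200,-10,0,0,0,0],[1,200,-10,0,0,0,0],[1,200,-10,0,0,0,0],[1,200,-10,0,0,0,0],[1,200,-10,0,0,0,0]]]' >/dev/null; python3 -m pendant '[[[1,200,-10,0,0,0,0],[1,200,-10,0,0,0,0],[1,200,-10,0,0,0,0],[1,200,-10,0,0,0,0],[1,200,-10,0,0,0,0]]]';python3 -m pendant '[[[1,0,0,0,0,0,0],[1,0,0,0,0,0,0]]]'
python3 - <<'E'
from h import *
W=cam('wrist');im=ctrl.camera('wrist');cv2.imwrite('pics/w2.png',im[:,:,::-1])
for d in ctrl.boxes_of('wrist','fixture_mouth')[:1]:
    uv=(d['point'][0]*512,d['point'][1]*384);print(np.round(uv),round(d['confidence'],2),onplane(W,uv,.077).round(4))
E
```

```text
time_s: 3.43
eef_pos: [0.5572, 0.2733, 0.4491]
eef_rot: [0.0, 0.71, 0.704, 0.0]
wrist_force: [1.0, 1.0, -0.4]
opening: 1.002
grasp_force: 0.0
time_s: 3.6
eef_pos: [0.5573, 0.2726, 0.4486]
eef_rot: [0.0, 0.709, 0.705, -0.0]
wrist_force: [-0.4, -0.8, -1.0]
opening: 1.0
grasp_force: 0.0
[244. 147.] 0.57 [0.5444 0.3106 0.077 ]
```

View pics/w2.png

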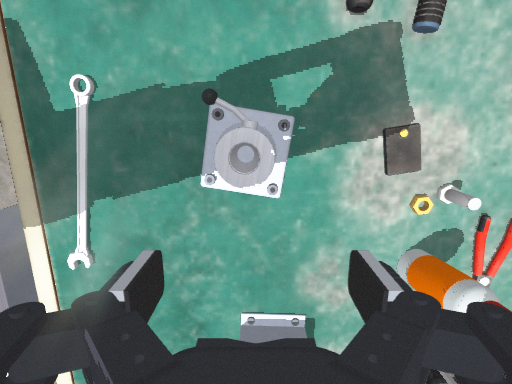

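Fixture rim centre is near (245,155), radius about 30 px, which fits 68 mm. I'll refine that with Hough and compute the grasp moves.

Run:
```python
from h import *
W=cam('wrist');im=cv2.imread('pics/w2.png')
c=cv2.cvtColor(cv2.resize(im[110:200,200:295],None,fx=6,fy=6,interpolation=cv2.INTER_CUBIC),cv2.COLOR_BGR2GRAY)
for lo,hi in [(75,115),(150,210)]:
    r=cv2.HoughCircles(cv2.GaussianBlur(c,(9,9),2),cv2.HOUGH_GRADIENT,1.5,10,param1=80,param2=30,minRadius=lo,maxRadius=hi)
    if r is not None:
        for q in r[0][:3]:
            uv=(q[0]/6+200-.4,q[1]/6+110-.4);print(np.round(uv,1),q[2]/6,onplane(W,uv,.077).round(4))
            cv2.circle(c,(int(q[0]),int(q[1])),int(q[2]),255,2) if (q==r[0][0]).all() else 0
cv2.imwrite('pics/fx.png',c)
print(tool([.5775,-.027,.117]))
```

```text
[244.2 158.2] 29.550001 [0.5454 0.297  0.077 ]
[246. 156.] 32.375 [0.5474 0.2994 0.077 ]
[246.5 158.5] 27.925001 [0.5479 0.2967 0.077 ]
[-297.3   22.   176.8]
```

View pics/fx.png

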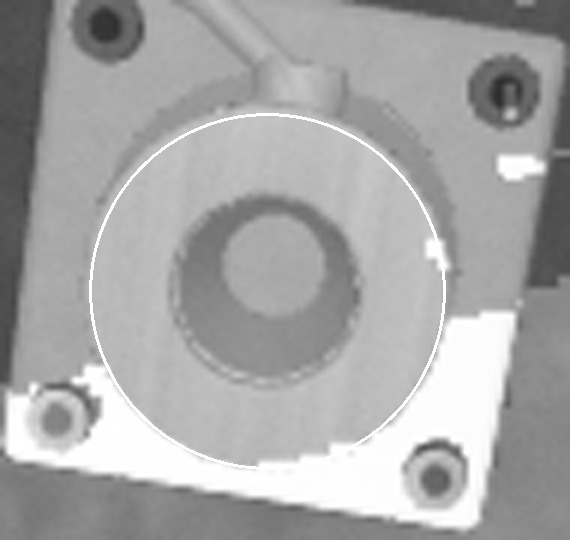

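```bash
python3 -m pendant '[[[1,-200,15,0,0,0,0],[1,-200,15,0,0,0,0],[1,-200,15,0,0,0,0],[1,-200,15,0,0,0,0],[1,-200,15,0,0,0,0]]]' >/dev/null; python3 -m pendant '[[[1,-97,7,0,0,0,0],[1,-97,7,0,0,0,0],[1,-97,7,0,0,0,0],[1,-97,7,100,0,0,0],[1,-97,7,100,0,0,0]]]';python3 -m pendant '[[[1,0,0,0,0,0,0],[1,0,0,0,0,0,0]]]'
python3 - <<'E'
from h import *
print(tool([.5775,-.027,.117]),ctrl.get_obs()['eef_pos'],ctrl.get_obs()['eef_rot'])
W=cam('wrist');im=ctrl.camera('wrist');cv2.imwrite('pics/w3.png',im[:,:,::-1])
print(rim(W,im,'red',(.577,-.028)))
E
```

```text
time_s: 4.53
eef_pos: [0.5783, -0.0289, 0.3679]
eef_rot: [0.004, 0.711, 0.703, 0.002]
wrist_force: [0.0, -0.4, -1.2]
opening: 1.002
grasp_force: 0.0
time_s: 4.7
eef_pos: [0.5765, -0.0262, 0.3636]
eef_rot: [-0.002, 0.71, 0.704, -0.002]
wrist_force: [1.1, -0.2, 0.4]
opening: 1.002
grasp_force: 0.0
[-1.1  2.5 91.5] [ 0.5764559  -0.02617428  0.36355862] [-0.00248708  0.71014235  0.70405208 -0.00152185]
((579.8045654296875, -21.096254348754883), 32.38274002075195)
```

View pics/w3.png

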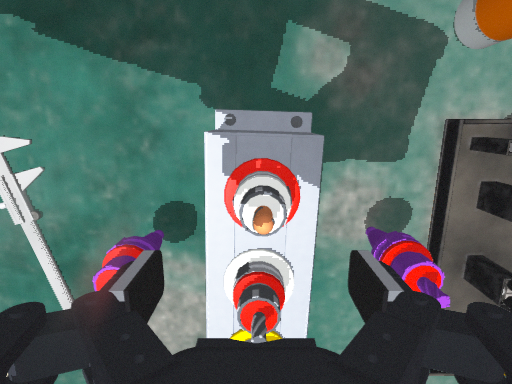

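Run:
```python
from h import *
for i in range(3):
    W=cam('wrist');im=ctrl.camera('wrist')
    o=ctrl.get_obs();print(o['eef_pos'].round(4),o['eef_rot'].round(4),rim(W,im,'red',(.577,-.028)))
S=cam('scene');im=ctrl.camera('scene');cv2.imwrite('pics/s1.png',im[:,:,::-1]);print('scene',rim(S,im,'red',(.577,-.024)))
S=cam('side');im=ctrl.camera('side');cv2.imwrite('pics/d1.png',im[:,:,::-1]);print('side',rim(S,im,'red',(.577,-.024)))
for c,f in (('scene','pics/scene0.png'),('side','pics/side0.png')):
    im=cv2.imread(f)[:,:,::-1].copy()
    for n,g in [('red',(.577,-.024)),('yellow',(.574,-.187)),('blue',(.572,-.269))]: print(c,n,rim(cam(c),im,n,g))
```

```text
[ 0.5782 -0.0257  0.3679] [0.0013 0.7096 0.7046 0.0008] ((579.8524780273438, -21.31733512878418), 32.409393310546875)
[ 0.5785 -0.0255  0.3685] [0.002  0.7095 0.7048 0.0012] ((579.828857421875, -21.294788360595703), 32.39966583251953)
[ 0.5785 -0.0253  0.3686] [0.0022 0.7093 0.7049 0.0013] ((579.855224609375, -21.27153205871582), 32.404205322265625)
scene ((578.430908203125, -30.852840423583984), 36.90705871582031)
side ((577.6176147460938, -30.890722274780273), 36.813663482666016)
scene red ((578.430908203125, -30.852840423583984), 36.90705871582031)
scene yellow ((572.2721557617188, -188.07130432128906), 31.728626251220703)
scene blue ((568.8319702148438, -269.66119384765625), 32.28915023803711)
side red ((578.303466796875, -31.546855926513672), 36.52744674682617)
side yellow ((577.2299194335938, -193.6832275390625), 39.328758239746094)
side blue ((567.6825561523438, -272.7537536621094), 34.28274154663086)
```

```bash
python3 -m pendant '[[[1,3,1,30,0,0,0],[1,3,1,60,0,0,0],[1,3,1,85,0,0,0],[1,3,1,97,0,0,0],[1,3,1,97,0,0,0]]]'; python3 -m pendant '[[[0,0,0,0,0,0,0],[0,0,0,0,0,0,0],[0,0,0,0,0,0,0],[0,0,0,0,0,0,0],[0,0,0,0,0,0,0]]]';python3 -m pendant '[[[0,0,0,0,0,0,0],[0,0,0,0,0,0,0]]]'
```

```text
time_s: 5.42
eef_pos: [0.5777, -0.0217, 0.2661]
eef_rot: [-0.002, 0.709, 0.705, -0.001]
wrist_force: [-0.6, -0.3, 0.3]
opening: 1.001
grasp_force: 0.0
time_s: 5.83
eef_pos: [0.5795, -0.0223, 0.2712]
eef_rot: [0.001, 0.709, 0.705, 0.001]
wrist_force: [-2.7, 0.1, 8.7]
opening: 0.47
grasp_force: 59.3
time_s: 6.0
eef_pos: [0.5795, -0.0223, 0.2712]
eef_rot: [0.002, 0.709, 0.705, 0.001]
wrist_force: [-3.1, 0.2, 8.4]
opening: 0.471
grasp_force: 59.3
```

```bash
python3 -m pendant '[[[0,0,0,-25,0,0,0],[0,0,0,-60,0,0,0],[0,0,0,-95,0,0,0],[0,0,0,-135,0,0,0],[0,0,0,-175,0,0,0]]]';python3 -m pendant '[[[0,0,0,0,0,0,0],[0,0,0,0,0,0,0]]]'
python3 - <<'E'
from h import *
im=ctrl.camera('side');cv2.imwrite('pics/d2.png',cv2.resize(im[60:320,150:400,::-1],None,fx=2.2,fy=2.2))
E
```

```text
time_s: 6.42
eef_pos: [0.5779, -0.0219, 0.4446]
eef_rot: [-0.001, 0.709, 0.705, -0.0]
wrist_force: [1.8, -0.4, -5.6]
opening: 0.467
grasp_force: 61.3
time_s: 6.58
eef_pos: [0.579, -0.0222, 0.4468]
eef_rot: [0.003, 0.709, 0.705, 0.002]
wrist_force: [-0.1, 0.7, -7.1]
opening: 0.47
grasp_force: 61.4
```

View pics/d2.png

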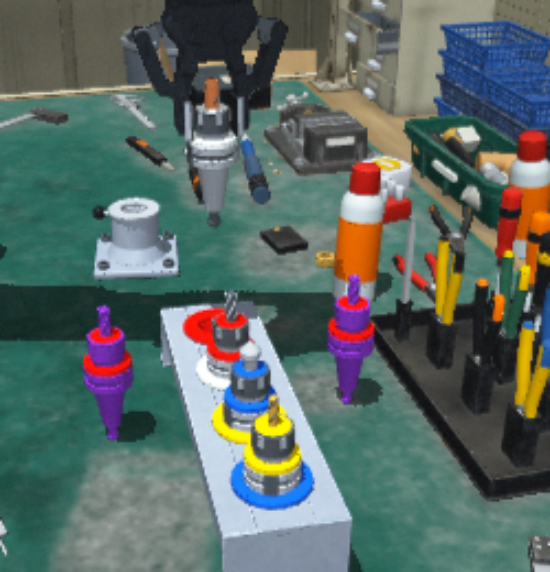

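The white holder hangs upright and centred between the pads. The fixture and the emptied red pocket both show, so I'll rectify the z=0.077 plane in both fixed views to get the offset between them.

```bash
cat >> h.py <<'E'
def rect(KW,im,cx,cy,z=.077,half=.06,s=4):
    "top-down picture of plane z, s px/mm, x right, y up"
    n=int(half*2000*s);pts=[(cx-half,cy+half),(cx+half,cy+half),(cx+half,cy-half),(cx-half,cy-half)]
    src=np.float32([proj(KW,[*p,z]) for p in pts]);H=cv2.getPerspectiveTransform(src,np.float32([[0,0],[n,0],[n,n],[0,n]]))
    return cv2.warpPerspective(im,H,(n,n),flags=cv2.INTER_CUBIC)
E
python3 - <<'E'
from h import *
rows=[]
for c in ('scene','side'):
    K=cam(c);im=ctrl.camera(c)
    print(c,'red',rim(K,im,'red',(.577,-.018),rad=.042))
    t=[rect(K,im,.5455,.2975),rect(K,im,.578,-.024)];rows.append(np.hstack(t))
    for im2,cx,cy in zip(t,(545.5,578),(297.5,-24)):
        g=cv2.GaussianBlur(cv2.cvtColor(im2,cv2.COLOR_RGB2GRAY),(7,7),2)
        for lo,hi in ((62,78),(126,142)):
            r=cv2.HoughCircles(g,cv2.HOUGH_GRADIENT,2,15,param1=60,param2=25,minRadius=lo,maxRadius=hi)
            if r is not None: print([(round(cx+(q[0]-240)/4,1),round(cy-(q[1]-240)/4,1),round(q[2]/4,1)) for q in r[0][:3]])
v=np.vstack(rows)[:,:,::-1].copy()
for a in (240,720):
    for b in (240,720):
        cv2.circle(v,(a,b),136,(0,255,0),1);cv2.circle(v,(a,b),70,(0,255,0),1)
cv2.imwrite('pics/rect.png',cv2.resize(v,(600,600)))
E
```

```text
scene red ((580.7982177734375, -24.760948181152344), 34.16798400878906)
[(np.float32(544.8), np.float32(299.2), np.float32(17.5)), (np.float32(529.8), np.float32(296.2), np.float32(19.2)), (np.float32(558.8), np.float32(294.2), np.float32(18.6))]
[(np.float32(544.2), np.float32(297.8), np.float32(33.6)), (np.float32(542.8), np.float32(293.2), np.float32(31.8))]
[(np.float32(623.8), np.float32(-51.8), np.float32(15.8)), (np.float32(603.8), np.float32(-35.2), np.float32(18.6)), (np.float32(545.8), np.float32(13.2), np.float32(18.1))]
[(np.float32(579.8), np.float32(-26.2), np.float32(34.6)), (np.float32(591.8), np.float32(-28.8), np.float32(35.2)), (np.float32(588.8), np.float32(-59.8), np.float32(34.6))]
side red ((577.5101318359375, -26.037715911865234), 34.89895248413086)
[(np.float32(542.2), np.float32(295.2), np.float32(17.6)), (np.float32(528.2), np.float32(298.8), np.float32(19.2)), (np.float32(556.8), np.float32(296.2), np.float32(18.6))]
[(np.float32(541.2), np.float32(294.8), np.float32(34.1)), (np.float32(540.2), np.float32(290.2), np.float32(33.6)), (np.float32(542.2), np.float32(300.2), np.float32(33.0))]
[(np.float32(545.8), np.float32(11.2), np.float32(17.6)), (np.float32(588.2), np.float32(-54.8), np.float32(17.6)), (np.float32(590.2), np.float32(17.8), np.float32(19.2))]
[(np.float32(578.2), np.float32(-29.8), np.float32(34.1)), (np.float32(579.2), np.float32(-24.8), np.float32(33.6)), (np.float32(560.8), np.float32(-13.2), np.float32(35.2))]
```

View pics/rect.png

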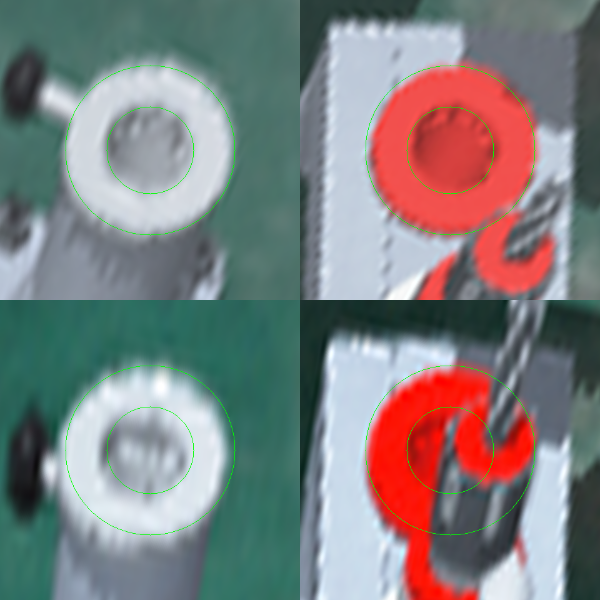

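```bash
python3 -m pendant '[[[0,160,-18,0,0,0,0],[0,160,-18,0,0,0,0],[0,160,-18,0,0,0,0],[0,160,-18,0,0,0,0],[0,160,-18,0,0,0,0]]]'>/dev/null;python3 -m pendant '[[[0,160,-17,0,0,0,0],[0,160,-17,0,0,0,0],[0,160,-17,0,0,0,0],[0,160,-17,0,0,0,0],[0,160,-17,0,0,0,0]]]'>/dev/null; python3 -m pendant '[[[0,0,0,30,0,0,0],[0,0,0,60,0,0,0],[0,0,0,90,0,0,0],[0,0,0,100,0,0,0],[0,0,0,100,0,0,0]]]'>/dev/null;python3 -m pendant '[[[0,0,0,0,0,0,0],[0,0,0,0,0,0,0]]]'
python3 - <<'E'
from h import *
a=[cv2.resize(ctrl.camera('side')[90:240,150:280],(390,450)),cv2.resize(ctrl.camera('scene')[90:240,150:280],(390,450))]
cv2.imwrite('pics/d3.png',np.hstack(a)[:,:,::-1]); 
o=[ctrl.get_obs()['eef_pos']];print(o)
E
```

```text
time_s: 8.15
eef_pos: [0.5465, 0.2981, 0.3451]
eef_rot: [0.001, 0.709, 0.705, 0.001]
wrist_force: [-0.1, -0.2, -3.9]
opening: 0.47
grasp_force: 62.2
[array([0.5465474 , 0.29820951, 0.34584287])]
```

View pics/d3.png

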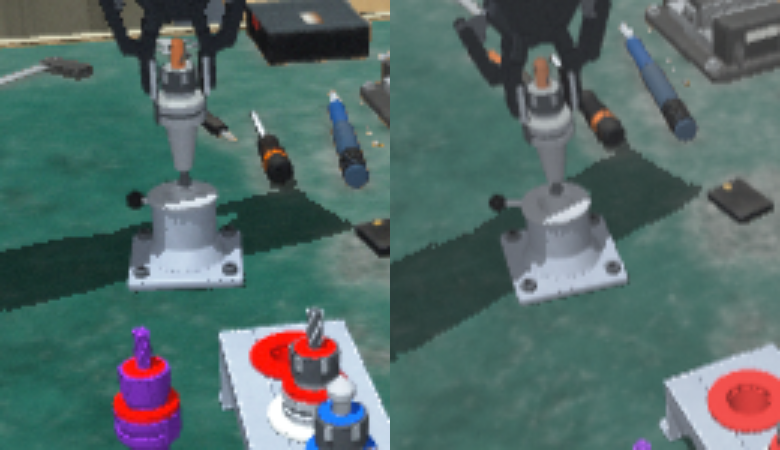

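The stud is over the fixture socket in both views. I'll lower it while watching the side forces.

```bash
python3 -m pendant '[[[0,0,-2,20,0,0,0],[0,0,-2,40,0,0,0],[0,0,-2,55,0,0,0],[0,0,-2,63,0,0,0],[0,0,-2,63,0,0,0]]]';python3 -m pendant '[[[0,0,0,2,0,0,0],[0,0,0,4,0,0,0],[0,0,0,6,0,0,0],[0,0,0,6,0,0,0]]]'
```

```text
time_s: 8.67
eef_pos: [0.5433, 0.2979, 0.2794]
eef_rot: [-0.0, 0.709, 0.705, -0.001]
wrist_force: [-0.5, 0.4, -4.9]
opening: 0.465
grasp_force: 62.0
time_s: 9.0
eef_pos: [0.5439, 0.2982, 0.275]
eef_rot: [0.0, 0.709, 0.705, 0.0]
wrist_force: [-0.1, -1.0, -5.0]
opening: 0.469
grasp_force: 62.1
```

```bash
python3 -m pendant '[[[0,0,0,2,0,0,0],[0,0,0,4,0,0,0],[0,0,0,5,0,0,0],[0,0,0,5,0,0,0]]]';python3 -m pendant '[[[1,0,0,0,0,0,0],[1,0,0,0,0,0,0],[1,0,0,0,0,0,0],[1,0,0,0,0,0,0],[1,0,0,0,0,0,0]]]';python3 -m pendant '[[[1,0,0,-40,0,0,0],[1,0,0,-80,0,0,0],[1,0,0,-120,0,0,0],[1,0,0,-155,0,0,0],[1,0,0,-155,0,0,0]]]'
python3 - <<'E'
from h import *
o=ctrl.get_obs();print(tool([.5745,-.104,.117]),o['eef_pos'],o['eef_rot'])
E
```

```text
time_s: 9.33
eef_pos: [0.5444, 0.2987, 0.2721]
eef_rot: [0.0, 0.709, 0.705, 0.002]
wrist_force: [-3.4, -0.4, 8.9]
opening: 0.469
grasp_force: 65.0
time_s: 9.75
eef_pos: [0.5438, 0.2981, 0.2694]
eef_rot: [0.0, 0.709, 0.705, 0.0]
wrist_force: [0.1, -0.1, -0.4]
opening: 1.0
grasp_force: 0.0
time_s: 10.17
eef_pos: [0.5453, 0.2987, 0.4339]
eef_rot: [0.003, 0.709, 0.705, 0.006]
wrist_force: [1.5, -0.2, 1.3]
opening: 0.999
grasp_force: 0.0
[-404.    27.4  160.5] [0.54525443 0.2987146  0.4339148 ] [0.00329765 0.70930412 0.70486514 0.00647441]
```

```bash
python3 -m pendant '[[[1,-200,17,0,0,0,0],[1,-200,17,0,0,0,0],[1,-200,17,0,0,0,0],[1,-200,17,0,0,0,0],[1,-200,17,0,0,0,0]]]' >/dev/null; python3 -m pendant '[[[1,-202,17,0,0,0,0],[1,-202,17,0,0,0,0],[1,-202,17,0,0,0,0],[1,-202,17,0,0,0,0],[1,-202,17,0,0,0,0]]]'>/dev/null; python3 -m pendant '[[[1,0,0,35,0,0,0],[1,0,0,60,0,0,0],[1,0,0,60,0,0,0],[1,0,0,60,0,0,0],[1,0,0,60,0,0,0]]]';  python3 - <<'E'
from h import *
W=cam('wrist');im=ctrl.camera('wrist');cv2.imwrite('pics/w4.png',im[:,:,::-1])
o=ctrl.get_obs();print(o['eef_pos'],o['eef_rot']);print(rim(W,im,'red',(.579,-.020),rad=.038))
print(tool([.5755,-.1044,.115]))
E
```

```text
time_s: 11.42
eef_pos: [0.5756, -0.1039, 0.3657]
eef_rot: [0.001, 0.709, 0.705, 0.0]
wrist_force: [-0.3, 0.1, 0.3]
opening: 0.999
grasp_force: 0.0
[ 0.57580347 -0.10384758  0.3663741 ] [1.37332827e-03 7.09070060e-01 7.05136454e-01 5.87819174e-04]
((579.7420043945312, -22.285097122192383), 32.49198532104492)
[-0.3 -1.  96.4]
```

View pics/w4.png

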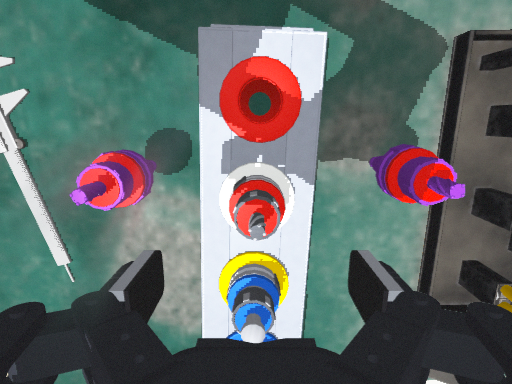

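Red rim is empty, at (579.7, -22.3) mm. The red holder is centred under the gripper, so I'll grip it.

```bash
python3 -m pendant '[[[1,0,0,30,0,0,0],[1,0,0,60,0,0,0],[1,0,0,85,0,0,0],[1,0,0,96,0,0,0],[1,0,0,96,0,0,0]]]'; python3 -m pendant '[[[0,0,0,0,0,0,0],[0,0,0,0,0,0,0],[0,0,0,0,0,0,0],[0,0,0,0,0,0,0],[0,0,0,0,0,0,0]]]';python3 -m pendant '[[[0,0,0,0,0,0,0],[0,0,0,0,0,0,0]]]'; python3 -m pendant '[[[0,0,0,-25,0,0,0],[0,0,0,-60,0,0,0],[0,0,0,-95,0,0,0],[0,0,0,-130,0,0,0],[0,0,0,-170,0,0,0]]]';python3 -m pendant '[[[0,82,4,0,0,0,0],[0,82,4,0,0,0,0],[0,82,4,0,0,0,0],[0,82,4,0,0,0,0]]]'
```

```text
time_s: 11.88
eef_pos: [0.5747, -0.1034, 0.267]
eef_rot: [-0.001, 0.709, 0.705, -0.001]
wrist_force: [-0.2, 0.6, -0.4]
opening: 0.998
grasp_force: 0.0
time_s: 12.3
eef_pos: [0.5761, -0.1044, 0.2713]
eef_rot: [0.002, 0.709, 0.705, 0.001]
wrist_force: [-1.9, 0.7, 8.0]
opening: 0.466
grasp_force: 59.3
time_s: 12.47
eef_pos: [0.5761, -0.1044, 0.2713]
eef_rot: [0.002, 0.709, 0.705, 0.001]
wrist_force: [-1.6, 1.2, 8.8]
opening: 0.47
grasp_force: 59.3
time_s: 12.88
eef_pos: [0.5743, -0.1038, 0.4389]
eef_rot: [-0.001, 0.709, 0.705, -0.001]
wrist_force: [0.5, 0.6, -5.4]
opening: 0.47
grasp_force: 61.1
time_s: 13.22
eef_pos: [0.5792, -0.0199, 0.4385]
eef_rot: [-0.0, 0.708, 0.706, -0.0]
wrist_force: [0.2, -0.6, -5.3]
opening: 0.468
grasp_force: 61.3
```

```bash
python3 -m pendant '[[[0,0,0,40,0,0,0],[0,0,0,80,0,0,0],[0,0,0,110,0,0,0],[0,0,0,140,0,0,0],[0,0,0,152,0,0,0]]]'>/dev/null;python3 -m pendant '[[[0,0,0,0,0,0,0],[0,0,0,0,0,0,0],[0,0,0,0,0,0,0]]]'; python3 -m pendant '[[[0,0,0,4,0,0,0],[0,0,0,8,0,0,0],[0,0,0,10,0,0,0],[0,0,0,10,0,0,0]]]'
```

```text
time_s: 13.88
eef_pos: [0.5804, -0.0227, 0.2884]
eef_rot: [0.001, 0.71, 0.705, 0.001]
wrist_force: [1.0, 0.4, -3.7]
opening: 0.466
grasp_force: 62.0
time_s: 14.22
eef_pos: [0.5794, -0.022, 0.2762]
eef_rot: [-0.0, 0.709, 0.705, -0.0]
wrist_force: [-0.3, 0.4, -4.0]
opening: 0.468
grasp_force: 62.0
```

```bash
python3 -m pendant '[[[0,0,0,3,0,0,0],[0,0,0,6,0,0,0],[0,0,0,6,0,0,0],[0,0,0,6,0,0,0]]]';python3 -m pendant '[[[1,0,0,0,0,0,0],[1,0,0,0,0,0,0],[1,0,0,0,0,0,0],[1,0,0,0,0,0,0],[1,0,0,0,0,0,0]]]';python3 -m pendant '[[[1,0,0,-40,0,0,0],[1,0,0,-80,0,0,0],[1,0,0,-120,0,0,0],[1,0,0,-155,0,0,0],[1,0,0,-155,0,0,0]]]' >/dev/null
python3 -m pendant '[[[1,160,-19,0,0,0,0],[1,160,-19,0,0,0,0],[1,160,-19,0,0,0,0],[1,160,-19,0,0,0,0],[1,160,-19,0,0,0,0]]]'>/dev/null;python3 -m pendant '[[[1,160,-18,0,0,0,0],[1,160,-18,0,0,0,0],[1,160,-18,0,0,0,0],[1,160,-18,0,0,0,0],[1,160,-18,0,0,0,0]]]'>/dev/null;python3 -m pendant '[[[1,0,0,40,0,0,0],[1,0,0,60,0,0,0],[1,0,0,60,0,0,0],[1,0,0,60,0,0,0],[1,0,0,60,0,0,0]]]'
python3 - <<'E'
from h import *
W=cam('wrist');im=ctrl.camera('wrist');im2=ctrl.camera('scene')
cv2.imwrite('pics/w5.png',np.hstack([im[100:384,110:400],im2[100:384,170:460]])[:,:,::-1])
E
```

```text
time_s: 14.55
eef_pos: [0.5799, -0.0221, 0.2714]
eef_rot: [0.0, 0.709, 0.705, 0.0]
wrist_force: [-4.6, 0.5, 5.0]
opening: 0.467
grasp_force: 64.1
time_s: 14.97
eef_pos: [0.5798, -0.0222, 0.2704]
eef_rot: [0.0, 0.709, 0.705, 0.0]
wrist_force: [-0.4, -0.7, 0.3]
opening: 1.0
grasp_force: 0.0
time_s: 16.63
eef_pos: [0.5454, 0.2978, 0.3668]
eef_rot: [0.0, 0.71, 0.705, 0.001]
wrist_force: [0.4, 0.1, 1.1]
opening: 0.995
grasp_force: 0.0
```

View pics/w5.png

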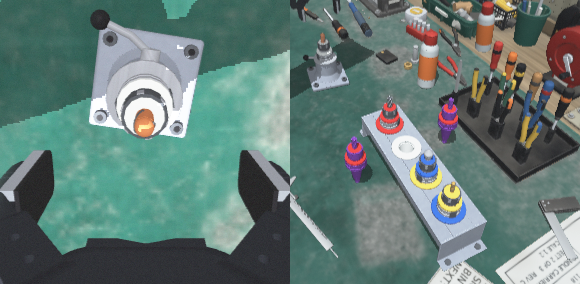

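The red holder sits in the red pocket and the white one stands in the fixture. Next I'll take white to the white pocket.

```bash
python3 -m pendant '[[[1,0,-1,30,0,0,0],[1,0,-1,60,0,0,0],[1,0,-1,85,0,0,0],[1,0,-1,97,0,0,0],[1,0,-1,97,0,0,0]]]'; python3 -m pendant '[[[0,0,0,0,0,0,0],[0,0,0,0,0,0,0],[0,0,0,0,0,0,0],[0,0,0,0,0,0,0],[0,0,0,0,0,0,0]]]';python3 -m pendant '[[[0,0,0,0,0,0,0],[0,0,0,0,0,0,0]]]'; python3 -m pendant '[[[0,0,0,-25,0,0,0],[0,0,0,-60,0,0,0],[0,0,0,-95,0,0,0],[0,0,0,-135,0,0,0],[0,0,0,-175,0,0,0]]]'
```

```text
time_s: 17.15
eef_pos: [0.543, 0.2976, 0.2663]
eef_rot: [-0.001, 0.709, 0.705, -0.002]
wrist_force: [-0.4, 0.6, -0.2]
opening: 1.003
grasp_force: 0.0
time_s: 17.57
eef_pos: [0.5446, 0.2985, 0.2712]
eef_rot: [0.001, 0.709, 0.705, 0.002]
wrist_force: [-2.4, -0.2, 6.1]
opening: 0.478
grasp_force: 59.6
time_s: 17.73
eef_pos: [0.5446, 0.2986, 0.2712]
eef_rot: [0.001, 0.709, 0.705, 0.002]
wrist_force: [-1.5, -0.5, 6.8]
opening: 0.478
grasp_force: 59.6
time_s: 18.15
eef_pos: [0.543, 0.2979, 0.4445]
eef_rot: [-0.0, 0.709, 0.705, -0.001]
wrist_force: [0.9, 1.2, -5.0]
opening: 0.477
grasp_force: 61.6
```

```bash
python3 -m pendant '[[[0,-200,17,0,0,0,0],[0,-200,17,0,0,0,0],[0,-200,17,0,0,0,0],[0,-200,17,0,0,0,0],[0,-200,17,0,0,0,0]]]' >/dev/null; python3 -m pendant '[[[0,-202,17,0,0,0,0],[0,-202,17,0,0,0,0],[0,-202,17,0,0,0,0],[0,-202,17,0,0,0,0],[0,-202,17,0,0,0,0]]]'>/dev/null; python3 -m pendant '[[[0,0,0,35,0,0,0],[0,0,0,70,0,0,0],[0,0,0,70,0,0,0],[0,0,0,70,0,0,0],[0,0,0,70,0,0,0]]]'
```

```text
time_s: 19.4
eef_pos: [0.5755, -0.1038, 0.375]
eef_rot: [0.001, 0.709, 0.705, 0.0]
wrist_force: [0.9, 0.7, -3.7]
opening: 0.471
grasp_force: 63.0
```

Target is TCP (0.576, -0.1042), seat z 0.271.

```bash
python3 -m pendant '[[[0,0,0,40,0,0,0],[0,0,0,70,0,0,0],[0,0,0,90,0,0,0],[0,0,0,90,0,0,0],[0,0,0,90,0,0,0]]]';python3 -m pendant '[[[0,0,0,4,0,0,0],[0,0,0,8,0,0,0],[0,0,0,9,0,0,0],[0,0,0,9,0,0,0]]]'
```

```text
time_s: 19.82
eef_pos: [0.5759, -0.1038, 0.2851]
eef_rot: [0.001, 0.709, 0.705, 0.0]
wrist_force: [0.4, 0.4, -4.2]
opening: 0.473
grasp_force: 63.0
time_s: 20.15
eef_pos: [0.5753, -0.1041, 0.2752]
eef_rot: [0.001, 0.709, 0.705, 0.0]
wrist_force: [0.5, 0.1, -5.3]
opening: 0.478
grasp_force: 63.0
```

```bash
python3 -m pendant '[[[0,0,0,3,0,0,0],[0,0,0,5,0,0,0],[0,0,0,6,0,0,0],[0,0,0,6,0,0,0]]]';python3 -m pendant '[[[1,0,0,0,0,0,0],[1,0,0,0,0,0,0],[1,0,0,0,0,0,0],[1,0,0,0,0,0,0],[1,0,0,0,0,0,0]]]';python3 -m pendant '[[[1,0,0,-40,0,0,0],[1,0,0,-80,0,0,0],[1,0,0,-120,0,0,0],[1,0,0,-155,0,0,0],[1,0,0,-155,0,0,0]]]' >/dev/null
python3 -m pendant '[[[1,-164,-8,0,0,0,0],[1,-164,-8,0,0,0,0],[1,-164,-8,0,0,0,0],[1,-164,-8,0,0,0,0],[1,-164,-8,0,0,0,0]]]'>/dev/null;python3 -m pendant '[[[1,0,0,30,0,0,0],[1,0,0,60,0,0,0],[1,0,0,60,0,0,0],[1,0,0,60,0,0,0],[1,0,0,60,0,0,0]]]'
python3 - <<'E'
from h import *
W=cam('wrist');im=ctrl.camera('wrist')
cv2.imwrite('pics/w6.png',im[:,:,::-1])
for n,g in [('yellow',(.572,-.187)),('blue',(.568,-.268))]: print(n,rim(W,im,n,g,rad=.04))
E
```

```text
time_s: 20.48
eef_pos: [0.5755, -0.1043, 0.2703]
eef_rot: [0.001, 0.709, 0.705, 0.0]
wrist_force: [-6.2, 1.6, 8.1]
opening: 0.475
grasp_force: 65.3
time_s: 20.9
eef_pos: [0.5752, -0.1042, 0.2684]
eef_rot: [0.0, 0.709, 0.705, 0.0]
wrist_force: [0.7, 0.2, -0.5]
opening: 1.004
grasp_force: 0.0
time_s: 22.15
eef_pos: [0.5665, -0.268, 0.3646]
eef_rot: [0.001, 0.709, 0.705, 0.0]
wrist_force: [0.2, 0.0, 0.6]
opening: 0.998
grasp_force: 0.0
yellow ((573.13232421875, -186.184326171875), 32.50981903076172)
blue ((569.7522583007812, -267.06158447265625), 32.44622039794922)
```

View pics/w6.png

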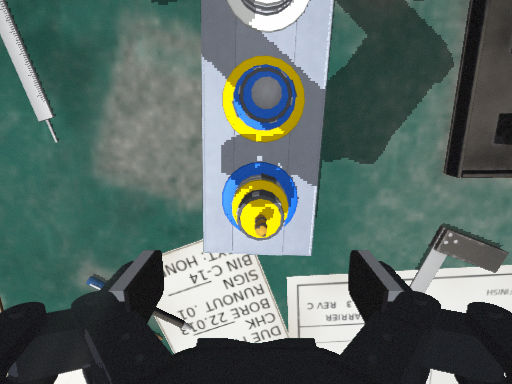

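White is seated in white. The blue rim holding yellow is at (260,200), directly ahead. I'll grip yellow.

```bash
python3 -m pendant '[[[1,0,2,30,0,0,0],[1,0,2,60,0,0,0],[1,0,2,85,0,0,0],[1,0,2,95,0,0,0],[1,0,2,95,0,0,0]]]'; python3 -m pendant '[[[0,0,0,0,0,0,0],[0,0,0,0,0,0,0],[0,0,0,0,0,0,0],[0,0,0,0,0,0,0],[0,0,0,0,0,0,0]]]' >/dev/null;python3 -m pendant '[[[0,0,0,0,0,0,0],[0,0,0,0,0,0,0]]]'; python3 -m pendant '[[[0,0,0,-25,0,0,0],[0,0,0,-60,0,0,0],[0,0,0,-95,0,0,0],[0,0,0,-135,0,0,0],[0,0,0,-175,0,0,0]]]'
```

```text
time_s: 22.62
eef_pos: [0.5678, -0.2675, 0.2671]
eef_rot: [-0.001, 0.709, 0.705, -0.0]
wrist_force: [-0.3, 0.4, 0.0]
opening: 0.999
grasp_force: 0.0
time_s: 23.2
eef_pos: [0.569, -0.2686, 0.2714]
eef_rot: [0.002, 0.709, 0.705, 0.0]
wrist_force: [-1.0, 2.3, 6.9]
opening: 0.469
grasp_force: 59.4
time_s: 23.62
eef_pos: [0.5675, -0.2676, 0.4446]
eef_rot: [-0.001, 0.709, 0.705, -0.0]
wrist_force: [2.0, -0.7, -4.2]
opening: 0.464
grasp_force: 61.2
```

```bash
python3 -m pendant '[[[0,189,-9,0,0,0,0],[0,189,-9,0,0,0,0],[0,189,-9,0,0,0,0],[0,189,-9,0,0,0,0],[0,189,-9,0,0,0,0]]]' >/dev/null; python3 -m pendant '[[[0,189,-9,0,0,0,0],[0,189,-9,0,0,0,0],[0,189,-9,0,0,0,0],[0,189,-9,0,0,0,0],[0,189,-9,0,0,0,0]]]'>/dev/null;python3 -m pendant '[[[0,188,-10,0,0,0,0],[0,188,-10,0,0,0,0],[0,188,-10,0,0,0,0],[0,188,-10,0,0,0,0],[0,188,-10,0,0,0,0]]]'>/dev/null; python3 -m pendant '[[[0,0,0,35,0,0,0],[0,0,0,70,0,0,0],[0,0,0,100,0,0,0],[0,0,0,100,0,0,0],[0,0,0,100,0,0,0]]]'
```

```text
time_s: 25.28
eef_pos: [0.5428, 0.2979, 0.3416]
eef_rot: [-0.001, 0.709, 0.705, -0.002]
wrist_force: [0.1, -0.2, -4.2]
opening: 0.464
grasp_force: 62.2
```

```bash
python3 -m pendant '[[[0,0,0,30,0,0,0],[0,0,0,50,0,0,0],[0,0,0,60,0,0,0],[0,0,0,60,0,0,0],[0,0,0,60,0,0,0]]]';python3 -m pendant '[[[0,0,0,4,0,0,0],[0,0,0,7,0,0,0],[0,0,0,7,0,0,0],[0,0,0,7,0,0,0]]]'
```

```text
time_s: 25.7
eef_pos: [0.5444, 0.2982, 0.2853]
eef_rot: [0.0, 0.709, 0.705, 0.001]
wrist_force: [0.4, 0.2, -4.2]
opening: 0.472
grasp_force: 62.2
time_s: 26.03
eef_pos: [0.5438, 0.2982, 0.2769]
eef_rot: [0.0, 0.709, 0.705, 0.0]
wrist_force: [0.2, 0.0, -4.8]
opening: 0.466
grasp_force: 62.2
```

```bash
python3 -m pendant '[[[0,0,0,4,0,0,0],[0,0,0,7,0,0,0],[0,0,0,7,0,0,0],[0,0,0,7,0,0,0]]]';python3 -m pendant '[[[1,0,0,0,0,0,0],[1,0,0,0,0,0,0],[1,0,0,0,0,0,0],[1,0,0,0,0,0,0],[1,0,0,0,0,0,0]]]';python3 -m pendant '[[[1,0,0,-40,0,0,0],[1,0,0,-80,0,0,0],[1,0,0,-120,0,0,0],[1,0,0,-155,0,0,0],[1,0,0,-155,0,0,0]]]' >/dev/null
python3 -m pendant '[[[1,-162,10,0,0,0,0],[1,-162,10,0,0,0,0],[1,-162,10,0,0,0,0],[1,-162,10,0,0,0,0],[1,-162,10,0,0,0,0]]]'>/dev/null;python3 -m pendant '[[[1,-162,10,0,0,0,0],[1,-162,10,0,0,0,0],[1,-162,10,0,0,0,0],[1,-162,10,0,0,0,0],[1,-162,10,0,0,0,0]]]'>/dev/null;python3 -m pendant '[[[1,-160,11,0,0,0,0],[1,-160,11,0,0,0,0],[1,-160,11,0,0,0,0],[1,-160,11,0,0,0,0],[1,-160,11,0,0,0,0]]]'>/dev/null;python3 -m pendant '[[[1,0,0,30,0,0,0],[1,0,0,60,0,0,0],[1,0,0,60,0,0,0],[1,0,0,60,0,0,0],[1,0,0,60,0,0,0]]]'
```

```text
time_s: 26.37
eef_pos: [0.5446, 0.2987, 0.2723]
eef_rot: [0.001, 0.709, 0.705, 0.002]
wrist_force: [-2.8, 1.0, 9.7]
opening: 0.464
grasp_force: 65.4
time_s: 26.78
eef_pos: [0.5437, 0.2981, 0.2692]
eef_rot: [-0.0, 0.709, 0.705, -0.0]
wrist_force: [0.3, -0.3, 0.1]
opening: 1.002
grasp_force: 0.0
time_s: 28.87
eef_pos: [0.5722, -0.1855, 0.3656]
eef_rot: [0.001, 0.709, 0.705, 0.0]
wrist_force: [0.4, 0.0, 1.4]
opening: 1.001
grasp_force: 0.0
```

```bash
python3 -m pendant '[[[1,-1,0,30,0,0,0],[1,-1,0,60,0,0,0],[1,-1,0,85,0,0,0],[1,-1,0,96,0,0,0],[1,-1,0,96,0,0,0]]]'; python3 -m pendant '[[[0,0,0,0,0,0,0],[0,0,0,0,0,0,0],[0,0,0,0,0,0,0],[0,0,0,0,0,0,0],[0,0,0,0,0,0,0]]]' >/dev/null;python3 -m pendant '[[[0,0,0,0,0,0,0],[0,0,0,0,0,0,0]]]'; python3 -m pendant '[[[0,0,0,-25,0,0,0],[0,0,0,-60,0,0,0],[0,0,0,-95,0,0,0],[0,0,0,-135,0,0,0],[0,0,0,-175,0,0,0]]]' >/dev/null; python3 -m pendant '[[[0,-82,-4,0,0,0,0],[0,-82,-4,0,0,0,0],[0,-82,-4,0,0,0,0],[0,-82,-4,0,0,0,0],[0,-82,-4,0,0,0,0]]]'; python3 -m pendant '[[[0,0,0,35,0,0,0],[0,0,0,70,0,0,0],[0,0,0,100,0,0,0],[0,0,0,100,0,0,0],[0,0,0,100,0,0,0]]]'
```

```text
time_s: 29.28
eef_pos: [0.5713, -0.1865, 0.2672]
eef_rot: [-0.001, 0.709, 0.705, -0.0]
wrist_force: [0.1, 0.2, 0.7]
opening: 0.997
grasp_force: 0.0
time_s: 29.87
eef_pos: [0.5726, -0.1875, 0.2713]
eef_rot: [0.002, 0.709, 0.705, 0.001]
wrist_force: [-1.6, 0.4, 7.8]
opening: 0.472
grasp_force: 59.4
time_s: 30.7
eef_pos: [0.5666, -0.2691, 0.4426]
eef_rot: [-0.001, 0.71, 0.704, 0.0]
wrist_force: [0.3, 0.6, -6.3]
opening: 0.465
grasp_force: 61.6
time_s: 31.12
eef_pos: [0.5666, -0.2675, 0.3414]
eef_rot: [-0.003, 0.709, 0.705, -0.0]
wrist_force: [0.3, -1.0, -4.1]
opening: 0.468
grasp_force: 62.3
```

```bash
python3 -m pendant '[[[0,0,1,30,0,0,0],[0,0,1,50,0,0,0],[0,0,1,60,0,0,0],[0,0,1,60,0,0,0],[0,0,1,60,0,0,0]]]';python3 -m pendant '[[[0,0,0,4,0,0,0],[0,0,0,7,0,0,0],[0,0,0,7,0,0,0],[0,0,0,7,0,0,0]]]'
```

```text
time_s: 31.53
eef_pos: [0.5687, -0.2692, 0.2852]
eef_rot: [0.001, 0.709, 0.705, 0.0]
wrist_force: [0.3, 0.2, -4.7]
opening: 0.469
grasp_force: 62.3
time_s: 31.87
eef_pos: [0.5682, -0.2691, 0.2769]
eef_rot: [0.0, 0.709, 0.705, 0.0]
wrist_force: [0.1, -0.0, -4.8]
opening: 0.467
grasp_force: 62.3
```

```bash
python3 -m pendant '[[[0,0,0,4,0,0,0],[0,0,0,7,0,0,0],[0,0,0,7,0,0,0],[0,0,0,7,0,0,0]]]';python3 -m pendant '[[[1,0,0,0,0,0,0],[1,0,0,0,0,0,0],[1,0,0,0,0,0,0],[1,0,0,0,0,0,0],[1,0,0,0,0,0,0]]]';python3 -m pendant '[[[1,0,0,-40,0,0,0],[1,0,0,-80,0,0,0],[1,0,0,-120,0,0,0],[1,0,0,-155,0,0,0],[1,0,0,-155,0,0,0]]]' >/dev/null
python3 -m pendant '[[[1,189,-9,0,0,0,0],[1,189,-9,0,0,0,0],[1,189,-9,0,0,0,0],[1,189,-9,0,0,0,0],[1,189,-9,0,0,0,0]]]' >/dev/null; python3 -m pendant '[[[1,189,-9,0,0,0,0],[1,189,-9,0,0,0,0],[1,189,-9,0,0,0,0],[1,189,-9,0,0,0,0],[1,189,-9,0,0,0,0]]]'>/dev/null;python3 -m pendant '[[[1,189,-10,0,0,0,0],[1,189,-10,0,0,0,0],[1,189,-10,0,0,0,0],[1,189,-10,0,0,0,0],[1,189,-10,0,0,0,0]]]'>/dev/null; python3 -m pendant '[[[1,0,0,30,0,0,0],[1,0,0,60,0,0,0],[1,0,0,60,0,0,0],[1,0,0,60,0,0,0],[1,0,0,60,0,0,0]]]'
python3 - <<'E'
from h import *
im=ctrl.camera('wrist');im2=ctrl.camera('scene')
cv2.imwrite('pics/w7.png',np.hstack([im[100:384,110:400],im2[100:384,170:460]])[:,:,::-1])
E
```

```text
time_s: 32.2
eef_pos: [0.5684, -0.2693, 0.2714]
eef_rot: [0.001, 0.709, 0.705, 0.0]
wrist_force: [-4.8, 2.5, 7.9]
opening: 0.463
grasp_force: 65.4
time_s: 32.62
eef_pos: [0.5681, -0.2691, 0.2694]
eef_rot: [0.0, 0.709, 0.705, 0.0]
wrist_force: [0.4, 0.4, 0.4]
opening: 1.0
grasp_force: 0.0
time_s: 34.7
eef_pos: [0.5442, 0.298, 0.3657]
eef_rot: [0.0, 0.71, 0.705, 0.001]
wrist_force: [0.8, 0.1, -0.1]
opening: 0.997
grasp_force: 0.0
```

View pics/w7.png

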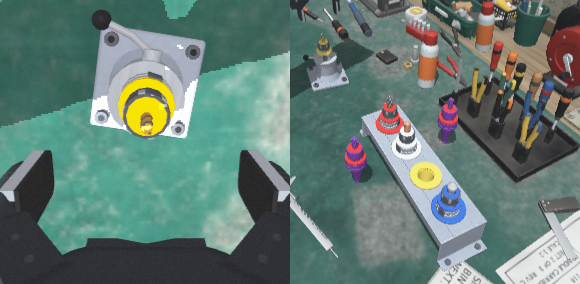

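Three of the holders are home and the yellow pocket is empty. Last one is yellow, from the fixture to its pocket.

```bash
python3 -m pendant '[[[1,0,0,30,0,0,0],[1,0,0,60,0,0,0],[1,0,0,85,0,0,0],[1,0,0,96,0,0,0],[1,0,0,96,0,0,0]]]'>/dev/null; python3 -m pendant '[[[0,0,0,0,0,0,0],[0,0,0,0,0,0,0],[0,0,0,0,0,0,0],[0,0,0,0,0,0,0],[0,0,0,0,0,0,0]]]'>/dev/null;python3 -m pendant '[[[0,0,0,0,0,0,0],[0,0,0,0,0,0,0]]]'; python3 -m pendant '[[[0,0,0,-25,0,0,0],[0,0,0,-60,0,0,0],[0,0,0,-95,0,0,0],[0,0,0,-135,0,0,0],[0,0,0,-175,0,0,0]]]'
python3 -m pendant '[[[0,-162,10,0,0,0,0],[0,-162,10,0,0,0,0],[0,-162,10,0,0,0,0],[0,-162,10,0,0,0,0],[0,-162,10,0,0,0,0]]]'>/dev/null;python3 -m pendant '[[[0,-162,10,0,0,0,0],[0,-162,10,0,0,0,0],[0,-162,10,0,0,0,0],[0,-162,10,0,0,0,0],[0,-162,10,0,0,0,0]]]'>/dev/null;python3 -m pendant '[[[0,-161,11,0,0,0,0],[0,-161,11,0,0,0,0],[0,-161,11,0,0,0,0],[0,-161,11,0,0,0,0],[0,-161,11,0,0,0,0]]]'>/dev/null;python3 -m pendant '[[[0,0,0,35,0,0,0],[0,0,0,70,0,0,0],[0,0,0,100,0,0,0],[0,0,0,100,0,0,0],[0,0,0,100,0,0,0]]]'
```

```text
time_s: 35.8
eef_pos: [0.5446, 0.2986, 0.2712]
eef_rot: [0.001, 0.709, 0.705, 0.002]
wrist_force: [-1.4, 0.8, 6.8]
opening: 0.476
grasp_force: 59.6
time_s: 36.22
eef_pos: [0.543, 0.2979, 0.4447]
eef_rot: [-0.0, 0.709, 0.705, -0.001]
wrist_force: [1.6, 0.7, -5.0]
opening: 0.474
grasp_force: 61.4
time_s: 37.88
eef_pos: [0.571, -0.1862, 0.3418]
eef_rot: [-0.002, 0.709, 0.705, -0.001]
wrist_force: [0.3, -0.2, -3.4]
opening: 0.474
grasp_force: 62.5
```

```bash
python3 -m pendant '[[[0,0,0,30,0,0,0],[0,0,0,50,0,0,0],[0,0,0,60,0,0,0],[0,0,0,60,0,0,0],[0,0,0,60,0,0,0]]]';python3 -m pendant '[[[0,0,0,4,0,0,0],[0,0,0,7,0,0,0],[0,0,0,7,0,0,0],[0,0,0,7,0,0,0]]]'
```

```text
time_s: 38.3
eef_pos: [0.5723, -0.1872, 0.2852]
eef_rot: [0.001, 0.709, 0.705, 0.0]
wrist_force: [0.1, 0.7, -3.0]
opening: 0.473
grasp_force: 62.5
time_s: 38.63
eef_pos: [0.5717, -0.1871, 0.2768]
eef_rot: [0.0, 0.709, 0.705, 0.0]
wrist_force: [-0.4, 0.1, -5.6]
opening: 0.472
grasp_force: 62.5
```

```bash
python3 -m pendant '[[[0,0,0,4,0,0,0],[0,0,0,7,0,0,0],[0,0,0,7,0,0,0],[0,0,0,7,0,0,0]]]';python3 -m pendant '[[[1,0,0,0,0,0,0],[1,0,0,0,0,0,0],[1,0,0,0,0,0,0],[1,0,0,0,0,0,0],[1,0,0,0,0,0,0]]]';python3 -m pendant '[[[1,0,0,-40,0,0,0],[1,0,0,-80,0,0,0],[1,0,0,-120,0,0,0],[1,0,0,-160,0,0,0],[1,0,0,-190,0,0,0]]]' >/dev/null;python3 -m pendant '[[[1,0,-100,0,0,0,0],[1,0,-100,0,0,0,0],[1,0,-100,0,0,0,0],[1,0,-100,0,0,0,0],[1,0,-100,0,0,0,0]]]'
python3 - <<'E'
from h import *
im=ctrl.camera('side');im2=ctrl.camera('scene')
cv2.imwrite('pics/end.png',cv2.resize(np.hstack([im[130:350,150:350],im2[130:350,180:380]])[:,:,::-1],(800,440)))
E
```

```text
time_s: 38.97
eef_pos: [0.5718, -0.1873, 0.2704]
eef_rot: [0.001, 0.709, 0.705, 0.0]
wrist_force: [-3.4, 1.0, 4.6]
opening: 0.474
grasp_force: 64.0
time_s: 39.38
eef_pos: [0.5716, -0.1871, 0.2693]
eef_rot: [0.0, 0.709, 0.705, 0.0]
wrist_force: [0.0, 0.8, 0.1]
opening: 1.0
grasp_force: 0.0
time_s: 40.22
eef_pos: [0.471, -0.1865, 0.4599]
eef_rot: [0.001, 0.71, 0.704, 0.0]
wrist_force: [-0.1, -0.4, 0.1]
opening: 1.003
grasp_force: 0.0
```

View pics/end.png

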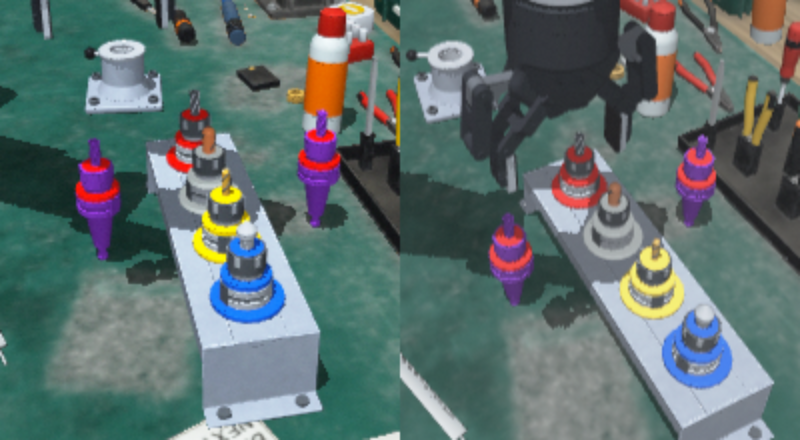

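All four holders stand upright and seated in the pockets of their own colour, the fixture is empty, the spray can has not moved, and the gripper is clear.

```bash
python3 -c "
from bench import ctrl
print(ctrl.hand_in())"
```

```text
the job is handed in; nothing more can be done
None
```

I handed the job in at about 40 s: the last picture shows all four holders upright in the pockets of their own colour, the fixture empty and the spray can where it stood; the hand-in returned no verdict.

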